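# Check the hand-held colour reader on its calibration tile

## Task

Swing the lid of the grey calibration case fully open until it rests on its stop. Then take the black hand-held colour reader from its rest plate, aim its round foot squarely at the round white tile, which slopes to the left, in the case, press it on centred and gently, so that the sprung tile yields about half of its travel without bottoming, and hold it steady there for a second and a half. Stand the reader upright, in the middle of its rest plate, again and leave the lid open; touch the tile and its holder with nothing but the reader, and do not push the other things on the bench about.

Things in the scene. Friction and masses are not known exactly. Their poses are not given: they have to be found in the camera images.
- case: Fixed grey plastic calibration case, tray 110 x 150 x 40 mm (x, y, z) with 5 mm walls, open at the top under the lid. Origin: centre of the underside; x points from the front (bar side) to the hinge side, y along its width, z up.
- lid (a joint): Hinge of the case's lid in rad: 0 shut, 1.83 on its stop (leaning back a little past upright). The hinge line is at the tray's rear upper edge. The lid is a hollow cap 110 x 150 mm, 48 mm deep, 0.25 kg, so that the shut case is 88 mm high. Let go before about 1.1 rad it falls shut; beyond that it falls open.
- lid_hinge (a point): Middle of the lid's hinge line, 55 mm behind the centre of the case and 40 mm above the bench; the axis is the case's y.
- lid_bar (a point): Middle of the round steel bar (10 mm thick, 90 mm long, along the case's y) of the lid. Shut: 155 mm in front of the hinge line, 28 mm above it (68 mm above the bench), 45 mm in front of the lid's front wall, clear above and below. It moves with the lid. Pinched from above with a light grip it turns between the fingers, so the hand can stay upright throughout.
- head_rim (a point): Centre of the rim of the tile's round holder (64 mm across) in the case. z points out along the tile's axis, leaning 0.45 to 0.72 rad from vertical to the case's +y side, the left as seen from its front (varies; stays as set); x is the case's x. The tile's face stands 14 to 22 mm out along z: a hidden screw sets how far, find it by touch. Face centre about 60 mm above the bench; the tray's walls 40 mm.
- head: The tile's round holder, with the white ceramic tile (64 mm across, 5 mm thick) that it carries on a spring. Origin: its swivel axis, 6 mm behind head_rim; same axes.
- tile (a joint): How far the tile is pressed in along its axis, in m: 0 free, 0.010 bottomed. The spring takes 2.4 N to start and 0.8 N more per mm: about 6.4 N at half travel.
- rest: Fixed flat dark steel round rest plate, 84 mm across, 10 mm thick. Origin: centre of the underside; its top is 10 mm above that. A large yarn reel stands behind it, from about 0.5 m ahead of the robot's base axis: cross over on the robot's side of it.
- reader: Black hand-held colour reader, 0.18 to 0.33 kg, 125 mm high, standing foot down on the rest plate. Round flat foot 48 mm across, 10 mm high, tapering to a grip of 44 mm (its x) by 34 mm (its y) with flat sides, from 32 to 125 mm above the foot's face. Grip it 88 to 102 mm above the foot so that the hand clears its top. Origin: centre of the foot's face; z runs from the foot to the top.
- reader_mid (a point): Centre of the reader, half-way up (62.5 mm above the foot's face), same axes.
- reader_foot (a point): Centre of the foot's flat face; z runs up the reader, away from what it faces.
- calculator: Pocket calculator 108 x 66 x 13 mm lying loose between case and rest plate; origin under its centre. Leave alone.
- stapler: Stapler 112 x 34 x 34 mm, loose, left behind the case; origin under its centre. Leave alone.
- tape_measure: Tape measure 67 x 32 x 55 mm, loose, left of the rest plate; origin under its centre. Leave alone.
- tape_roll: Roll of tape 67 mm across, 19 mm high, loose, right of the case; origin under its centre. Leave alone.
- sample_jar: Screw-lid jar 50 mm across, 66 mm high, loose, far left; origin under its centre. Leave alone.

How it is judged (in metres and radians):
On the way, in this order (a step that is already met when the one before it is completed fails the run):
1. the lid rests open on its stop (value of joint lid above 1.76 rad), for 0.3 s.
2. the reader, lid still open, is pressed squarely and centred on the tile with the tile 2 to 8.5 mm in, and held steady for 1.2 s (value of joint lid above 1.7 rad and value of joint tile between 0.002 and 0.0085 m and contact force between reader and head above 1 N and x of reader_foot in the frame of head_rim between -0.008 and 0.008 m and y of reader_foot in the frame of head_rim between -0.008 and 0.008 m and angle between the z axis of reader_foot and the z axis of head_rim, either way round below 0.1 rad and linear speed of reader below 0.02 m/s), for 1.2 s.
At the end, for the whole second after the job is handed in: The lid is still open (over 1.7 rad); the reader stands upright (within 0.06 rad), at rest, on the rest plate, its foot's centre within 20 mm of the plate's centre; the tile is free again (value of joint lid above 1.7 rad and horizontal distance between reader_foot and rest below 0.02 m and height (world z) of reader_foot between 0.006 and 0.014 m and angle between reader_mid's own z axis and vertical below 0.06 rad and contact force between reader and rest above 0.5 N and linear speed of reader below 0.01 m/s and value of joint tile below 0.001 m); the robot touches nothing.
It fails at once if the tile or its holder is touched by the hand (contact force between any of the fingers, the arm and head above 0.5 N).
It fails at once if the tile is pressed with more than 25 N (contact force between reader and head above 25 N).
It fails at once if a bystander is pushed more than 25 mm (distance of any of calculator, stapler, tape_measure, tape_roll, sample_jar from where it was at the start of the episode above 0.025 m).
It also fails if it takes over 64 s, if anything falls off the work surface, if the arm or the gripper's body presses on something with over 40 N, if the wrist force passes 120 N, or if a joint passes its speed limit or range.

## Robot

A 6-joint arm with a two-finger parallel gripper is mounted at the origin on a cart in front of the work surface, level with it; the furniture and walls round the work are solid. World frame = base frame: x ahead of the robot, y to its left, z up, the work surface at z = 0. Lengths are in m, angles in degrees, forces in N, time in s.
With the tool pointing down it reaches from about 0.275 to 0.85 m from the base axis. Payload 5.2 kg.
Tool frame: the origin (TCP) lies on the centre line of the jaws, within the pads' length; the fingertips stand env.tip_extent ahead of it and the grasp point (between the pads) is the TCP (env.tip_extent is the distance from the TCP to the fingertips, in m); z points along the fingers, y is the direction in which the jaws open and shut (so a half turn about z gives the same grasp; the last joint's range is limited). The gripper opens to 85 mm and grips with 20 to 120 N. Pads are 22 mm wide; open, the fingers measure 114 mm over their backs; the gripper's body (76 mm by 85 mm) begins 54 mm behind the grasp point. The pads swing forward as they close: fully open they stand 13 mm farther back than shut.
Start: joints at [57.422, 14.817, 87.949, -0, 77.235, -11.62], TCP at [0.197, 0.514, 0.25] pointing down, gripper open.
Joint ranges: [-179.93, 179.93], [-52.35, 119.4], [10.71, 147.94], [-69.91, 249.91], [12.55, 155.21], [-178.61, 178.61]. Speed limits (degrees/s): [147.25, 147.25, 180, 180, 180, 180].

## Interface

Orientations are given as [roll, pitch, yaw] about the fixed x, y, z axes, in that order (R = Rz(yaw) Ry(pitch) Rx(roll)).
In Python, from bench import env, command_gripper, cams, ticket gives the robot as it stands. Calls block until the motion is done:
- env.reach(position, orientation): joint-space move of the TCP to a pose.
- env.movel(position, rot=None, feed=0.15): straight line of the TCP; rot=None keeps the orientation; feed is the mean speed in m/s.
- env.goto_joints(angles): joint-space move.
- command_gripper(opening, grasp_force=None): finger opening in m; grasp_force is the grip in N (None keeps the last); returns when the fingers have stopped.
- env.hold(seconds).
- env.solve_ik(position, orientation): joint angles nearest the present ones, or None.
- env.get_state(): the state.
- cams.snapshot(name): name is "scene" or "top" or "wrist"; returns (picture, depth): 420x560x3 uint8, blue, green, red; 420x560 float32, m along the optical axis (not along the pixel's ray), 0 where there is no reading.
- cams.camera_params(name): a dict with "camera_matrix" (3x3 intrinsics, pixels), "distortion" ([k1, k2, p1, p2, k3] as OpenCV has them; the pictures are not rectified), "R" (3x3) and "t" (3): a world point X has camera coordinates R X + t; the wrist camera has in their place "T_tool_cam" (4x4, takes a point from camera to tool coordinates, whose origin is the TCP and whose axes are the flange's). Camera axes: x right, y down, z forward; pixel columns grow to the right and rows downward; lengths in m; the calibration is good to about 2 mm. A picture is of the moment at which its call begins: read the wrist's pose just before it. camera_params takes no time and is no camera call.
A pose or a line that the arm cannot do raises env.PlanningError and nothing moves.
- ticket.hand_in(): hands the job in, once; it reports no verdict.
The state is a dict: "t": time; "joint_positions": joint angles; "joint_vel": joint speeds; "joint_efforts": joint torques, N m; "eef_pos": TCP position; "ee_rot": TCP orientation; "contact_force": force on the tool from outside, world axes, zero at the start; "wrist_torque": the same for the moment, N m; "gripper_width": finger opening in m.
Only numpy, scipy, OpenCV 4.12 (cv2) and the standard library are available. Lean on these libraries where they do the work, as an engineer would, in place of code of your own. Each camera call takes 0.05 s, during which the arm holds its last target.

## Working session

There is one attempt and no reset: what is moved stays moved. The work goes in short steps, each a Python script; the robot and the scene stay as the last script left them, time stands still between calls to the robot, and variables do not carry over. Pictures are saved under pics/ and viewed, and the job is handed in when it is done.

```bash
ls; mkdir -p pics; python3 - <<'E'
from bench import env, command_gripper, cams, ticket
import cv2,numpy as np
for n in("scene","top"):
    im,d=cams.snapshot(n); cv2.imwrite(f"pics/{n}0.png",im); np.save(f"{n}0.npy",d)
    p=cams.camera_params(n); print(n,p)
print(cams.camera_params("wrist"))
print(env.get_state(), env.tip_extent)
E
```

```text
pics
scene {'camera_matrix': array([[398.78761179,   0.        , 279.74528994],
       [  0.        , 398.78761179, 211.52498861],
       [  0.        ,   0.        ,   1.        ]]), 'distortion': array([-0.08895594,  0.        ,  0.        ,  0.        ,  0.        ]), 'R': array([[-0.90173438, -0.43211497,  0.01231881],
       [-0.27823699,  0.55834203, -0.78156149],
       [ 0.33084631, -0.70818841, -0.62370658]]), 't': array([0.48667323, 0.17659   , 1.22504348])}
top {'camera_matrix': array([[488.80220812,   0.        , 287.98871766],
       [  0.        , 488.80220812, 213.742072  ],
       [  0.        ,   0.        ,   1.        ]]), 'distortion': array([0.03697613, 0.        , 0.        , 0.        , 0.        ]), 'R': array([[ 0.02016179, -0.9997802 , -0.00574869],
       [-0.97798144, -0.01852696, -0.20786786],
       [ 0.20771567,  0.0098131 , -0.97814002]]), 't': array([0.02094618, 0.54397324, 1.35247419])}
{'camera_matrix': array([[324.16343339,   0.        , 281.31769259],
       [  0.        , 324.16343339, 206.25988801],
       [  0.        ,   0.        ,   1.      
[... 439 characters left out ...]
000e+00]])}
{'t': 0.1, 'joint_positions': array([ 5.74207274e+01,  1.48540402e+01,  8.80056487e+01, -1.22593803e-04,
        7.72342877e+01, -1.16197390e+01]), 'joint_vel': array([ 0.01589278, -0.13347387, -0.2430909 ,  0.08568715, -0.00769304,
        0.03191635]), 'joint_efforts': array([ 3.65885484e-03, -4.46967781e+01, -2.91247809e+01,  5.36588425e-05,
        6.09273950e-03, -5.29765578e-05]), 'eef_pos': array([0.19647368, 0.51323077, 0.2495617 ]), 'ee_rot': array([-1.79907925e+02, -1.88112548e-02,  1.59040479e+02]), 'contact_force': array([-0.3915649 , -0.37019526,  0.33550777]), 'wrist_torque': array([ 0.03274792, -0.03025007, -0.03481162]), 'gripper_width': 0.08520877519828528} 0.019
```

View pics/scene0.png

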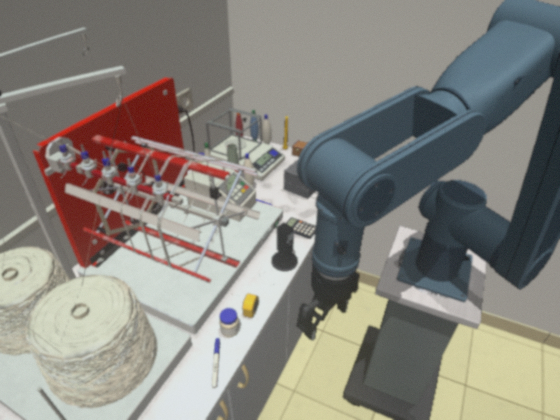

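View pics/top0.png

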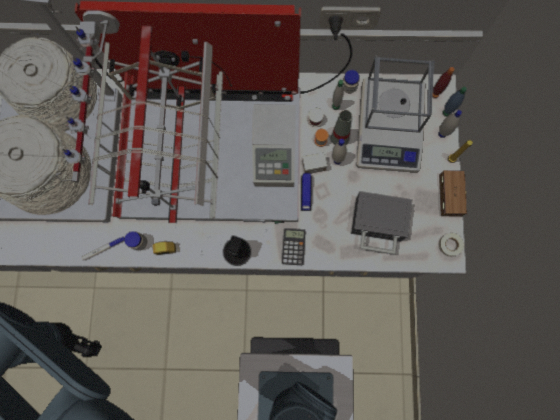

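The top view shows the case at about (382,218) with its bar at (380,247), the reader on its plate at (237,250), the calculator at (293,247) and the tape roll at (452,243). Next I deproject these.

```bash
cat > h.py <<'E'
import numpy as np, cv2
from scipy.spatial.transform import Rotation as Ro
from bench import env, command_gripper, cams, ticket
def ray(n,uv,pose=None):
    p=cams.camera_params(n); K=p["camera_matrix"]
    q=cv2.undistortPoints(np.float64(uv).reshape(-1,1,2),K,p["distortion"]).reshape(-1,2)
    d=np.c_[q,np.ones(len(q))]
    if n=="wrist":
        pos,rot=pose; T=p["T_tool_cam"]; R=Ro.from_euler('xyz',rot,degrees=True).as_matrix()
        return R@T[:3,3]+pos, d@(R@T[:3,:3]).T
    return -p["R"].T@p["t"], d@p["R"]
def atdepth(n,uv,d,pose=None):
    o,r=ray(n,uv,pose); return o+r*np.asarray(d).reshape(-1,1)
def atz(n,uv,z,pose=None):
    o,r=ray(n,uv,pose); return o+r*((z-o[2])/r[:,2])[:,None]
def cloud(n,D,pose=None):
    v,u=np.mgrid[0:420,0:560]; P=atdepth(n,np.c_[u.ravel(),v.ravel()],D.ravel(),pose).reshape(420,560,3)
    P[D==0]=np.nan; return P
def st():
    s=env.get_state(); return s
E
python3 - <<'E'
from h import *
D=np.load("top0.npy"); P=cloud("top",D); im=cv2.imread("pics/top0.png")
for uv in [(237,240),(237,250),(237,262),(293,247),(382,218),(380,247),(452,243),(452,250),(164,247),(330,240)]:
    print(uv,P[uv[1],uv[0]].round(3))
c=im[180:280,210:480]; cv2.imwrite("pics/topc.png",cv2.resize(c,None,fx=2.9,fy=2.9,interpolation=cv2.INTER_CUBIC))
# top-ish height map of the case
m=(P[...,2]>0.075)&(P[...,2]<0.1)
v,u=np.where(m); k=(u>345)&(u<420)&(v>180)&(v<260); pts=np.c_[u,v][k]
X=P[pts[:,1],pts[:,0]]; r=cv2.minAreaRect(X[:,:2].astype(np.float32)); print(len(X),r,cv2.boxPoints(r).round(3),np.median(X[:,2]))
E
```

```text
(237, 240) [0.452 0.166 0.138]
(237, 250) [0.426 0.166 0.131]
(237, 262) [0.407 0.179 0.003]
(293, 247) [0.454 0.015 0.011]
(382, 218) [ 0.53  -0.233  0.088]
(380, 247) [ 0.46  -0.241  0.005]
(452, 243) [ 0.477 -0.453 -0.001]
(452, 250) [ 0.453 -0.445  0.021]
(164, 247) [0.44  0.381 0.058]
(330, 240) [ 0.478 -0.094  0.002]
2146 ((0.5185609459877014, -0.23355668783187866), (0.1506614238023758, 0.16050300002098083), 81.63431549072266) [[ 0.428 -0.296]
 [ 0.587 -0.32 ]
 [ 0.609 -0.171]
 [ 0.45  -0.147]] 0.08972300964413304
```

View pics/topc.png

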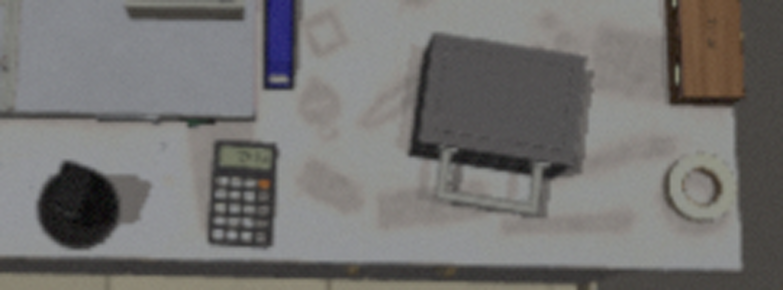

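The numbers fit: lid top at 0.089 and a 151 x 160 mm rectangle including the bar, which puts the case yaw at about -8.4°. Next I get close wrist views of the reader and the bar.

```bash
python3 - <<'E'
from h import *
def view(tag):
    s=st(); im,D=cams.snapshot("wrist"); pose=(s["eef_pos"],s["ee_rot"])
    cv2.imwrite(f"pics/{tag}.png",im); np.savez(tag+".npz",D=D,pos=pose[0],rot=pose[1]); print(tag,s["t"],pose)
env.reach([0.42,0.17,0.30],[180,0,111]); view("wr")
env.reach([0.46,-0.225,0.28],[180,0,81.6]); view("wb")
E
```

```text
wr 1.625 (array([0.41976639, 0.17065051, 0.29991566]), array([-1.79996545e+02, -2.44688362e-02,  1.11066854e+02]))
wb 3.15 (array([ 0.46030505, -0.22392219,  0.28011066]), array([ 1.79988647e+02, -2.95112423e-02,  8.16820085e+01]))
```

View pics/wr.png

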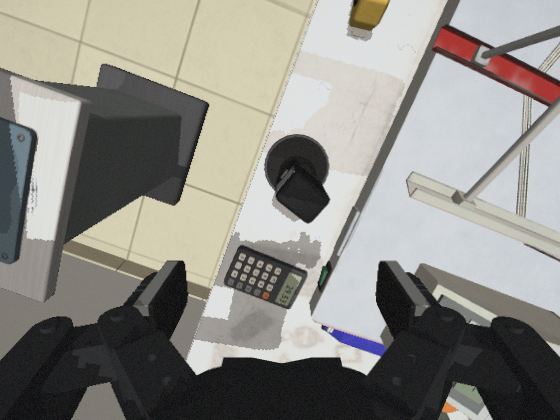

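View pics/wb.png

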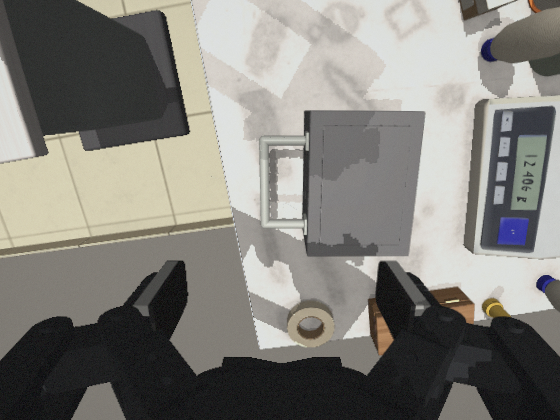

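The wrist views show the bar from about (264,140) to (266,228), the lid top with corners (304,110), (424,112), (410,257), (305,255), the plate ring around (297,165), and the reader top around (303,194).

```bash
python3 - <<'E'
from h import *
def ld(t): z=np.load(t+".npz"); return z["D"],(z["pos"],z["rot"])
D,ps=ld("wb"); P=cloud("wrist",D,ps)
print("bar ends",atz("wrist",[(265,140),(266,226)],0.068,ps).round(4))
c=atz("wrist",[(304,110),(424,112),(410,257),(305,255)],0.088,ps); print(c.round(4),c.mean(0))
m=(P[...,2]>0.08)&(P[...,2]<0.095); m[:, :290]=0;m[270:]=0;m[:90]=0;m[:,440:]=0
X=P[m]; r=cv2.minAreaRect(X[:,:2].astype(np.float32));print(len(X),r,np.median(X[:,2]))
print(P[180:184,262:270,2].round(3))
D,ps=ld("wr"); P=cloud("wrist",D,ps)
m=(P[...,2]>0.117)&(P[...,2]<0.14); m[:140]=0;m[250:]=0;m[:,:250]=0;m[:,350:]=0
X=P[m]; r=cv2.minAreaRect(X[:,:2].astype(np.float32));print("reader top",len(X),r,cv2.boxPoints(r).round(3),np.median(X[:,2]))
b=atz("wrist",[(265,165),(329,165),(297,134)],0.01,ps);print("plate",b.round(4),np.linalg.norm(b[0]-b[1]))
im=cv2.imread("pics/wr.png"); cv2.imwrite("pics/wrc.png",cv2.resize(np.clip(im[110:250,240:380].astype(float)*2.5,0,255).astype(np.uint8),None,fx=4,fy=4,interpolation=cv2.INTER_CUBIC))
E
```

```text
bar ends [[ 0.4506 -0.1788  0.068 ]
 [ 0.4369 -0.2711  0.068 ]]
[[ 0.4924 -0.1551  0.088 ]
 [ 0.6052 -0.1725  0.088 ]
 [ 0.5866 -0.3217  0.088 ]
 [ 0.4749 -0.3025  0.088 ]] [ 0.53976597 -0.23795967  0.088     ]
15909 ((0.5405830144882202, -0.23792165517807007), (0.1505841761827469, 0.11312808841466904), 81.94456481933594) 0.08917221037855588
[[0.073 0.073 0.073 0.072 0.074 0.071 0.071 0.001]
 [0.074 0.073 0.073 0.072 0.073 0.072 0.071 0.002]
 [0.073 0.074 0.073 0.074 0.073 0.072 0.072 0.   ]
 [0.074 0.073 0.073 0.074 0.073 0.073 0.071 0.001]]
reader top 1753 ((0.44082504510879517, 0.171833336353302), (0.03419210761785507, 0.044617846608161926), 71.70469665527344) [[0.414 0.163]
 [0.457 0.149]
 [0.467 0.181]
 [0.425 0.195]] 0.13498133574318605
plate [[0.3989 0.1677 0.01  ]
 [0.4756 0.1974 0.01  ]
 [0.4227 0.2188 0.01  ]] 0.08227010950235311
```

View pics/wrc.png

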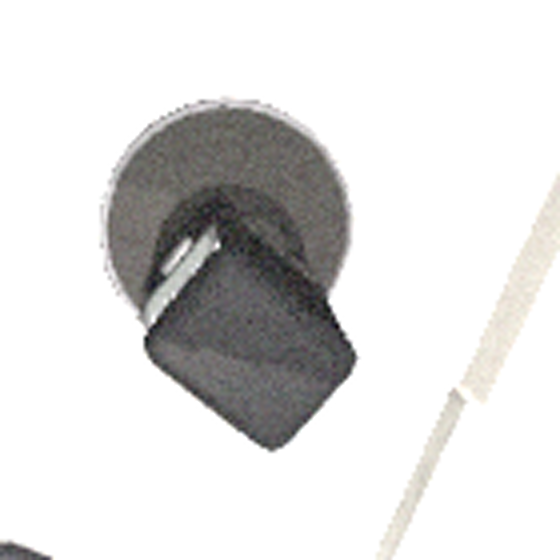

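Case yaw is -8.06° from the lid rectangle (150.6 x 113 mm) and -8.4° from the bar. The bar's predicted and measured middles agree within 2 mm. Now I open the lid.

```bash
cat >> h.py <<'E'
CY=np.radians(-8.06); cx=np.array([np.cos(CY),np.sin(CY),0]); cy=np.array([-np.sin(CY),np.cos(CY),0]); cz=np.array([0,0,1.])
CC=np.array([0.5415,-0.2385,0]); HG=CC+0.055*cx+0.04*cz
def bar(th):
    a=np.pi-np.arctan2(.028,.155)-th; r=np.hypot(.155,.028); return HG+r*(np.cos(a)*cx+np.sin(a)*cz)
E
python3 - <<'E'
from h import *
rot=[180,0,81.94]
command_gripper(0.036,20)
b=bar(0); print(b)
env.movel(b+[0,0,.09],rot,feed=.25)
env.movel(b+[0,0,.0],feed=.1)
f0=st()["contact_force"]
w=command_gripper(0.0,20); s=st(); print(w,s["gripper_width"],s["contact_force"]-f0,s["t"])
for th in np.arange(0.1,0.31,.1):
    env.movel(bar(th),feed=.1); s=st(); print(round(th,2),(s["contact_force"]-f0).round(1),s["gripper_width"].__round__(4),s["t"])
E
```

```text
[ 0.44248782 -0.224479    0.068     ]
False 0.009092572534416855 [-4.57773231 -0.11642238  6.71040943] 5.775
0.1 [-4.6 -1.5 -0.5] 0.0091 6.0833
0.2 [-6.1 -1.7  0.9] 0.0092 6.3917
0.3 [-6.2 -0.7  2. ] 0.0086 6.7
```

```bash
python3 - <<'E'
from h import *
for th in list(np.arange(0.5,1.75,.15))+[1.77,1.80]:
    env.movel(bar(th),feed=.15); s=st(); print(round(th,2),s["contact_force"].round(1),s["gripper_width"].__round__(4),s["t"])
    if np.linalg.norm(s["contact_force"])>25: break
im,D=cams.snapshot("scene"); cv2.imwrite("pics/lid.png",im)
E
```

```text
0.5 [-11.4  -0.9   7.3] 0.0092 7.0583
0.65 [-13.   -0.2  13. ] 0.0089 7.3667
0.8 [-10.9   0.4  14.4] 0.0094 7.675
0.95 [-5.5 -0.4 10.4] 0.0091 7.9833
1.1 [-3.8 -0.4 11.1] 0.0092 8.2917
1.25 [-2.  -1.2  9.8] 0.0093 8.6
1.4 [-0.8 -1.8  9.2] 0.0093 8.9083
1.55 [ 1.  -2.   5.8] 0.0092 9.2167
1.7 [ 1.7 -3.3  4.5] 0.0094 9.525
1.77 [ 1.6 -5.   3.5] 0.0093 9.775
1.8 [ 1.7 -4.5  3.1] 0.009 10.025
```

View pics/lid.png

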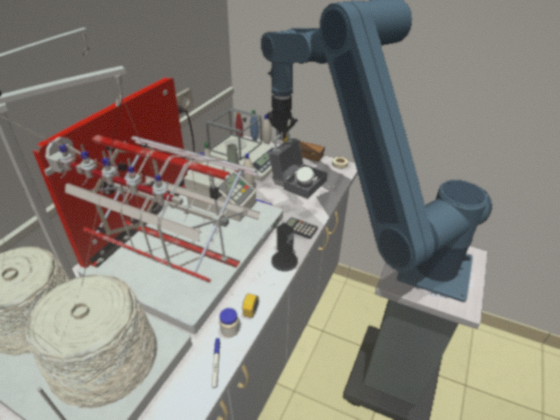

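The lid stands open with the white tile visible at about (305,175). Next I release, lift, and look at the tile.

```bash
python3 - <<'E'
from h import *
command_gripper(0.04,20); print(st()["t"])
p=st()["eef_pos"]; env.movel(p+[0,0,.08],feed=.2)
env.reach(CC-0.02*cx+[0,0,.27],[180,0,81.94])
s=st(); im,D=cams.snapshot("wrist"); cv2.imwrite("pics/wt.png",im); np.savez("wt.npz",D=D,pos=s["eef_pos"],rot=s["ee_rot"]); print(s["t"])
E
```

```text
10.475
11.6333
```

View pics/wt.png

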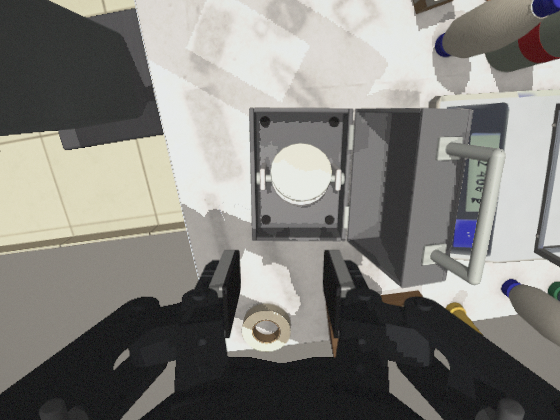

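The lid is open past vertical, with its bar at (485,215). The tile face is centred near (301,172). Next I fit the tile plane, check the lid angle and fit the plate circle.

```bash
python3 - <<'E'
from h import *
z=np.load("wt.npz"); ps=(z["pos"],z["rot"]); P=cloud("wrist",z["D"],ps); im=cv2.imread("pics/wt.png")
# lid angle from bar
v=P[170:260,478:492].reshape(-1,3); v=v[v[:,2]>.15]; m=np.median(v,0)-HG; print("bar",np.median(v,0),"ang",np.degrees(np.arctan2(m[2],m@cx)), "expect 64.9 + top surface")
yy,xx=np.mgrid[0:420,0:560]
g=im.min(2)
m=((xx-301)**2+(yy-170)**2<26**2)&~np.isnan(P[...,0])
X=P[m]
for _ in range(4):
    c=X.mean(0); n=np.linalg.svd(X-c,full_matrices=False)[2][2]; n*=np.sign(n[2]); r=(X-c)@n; X=X[abs(r)<.003]
print("c",c,"n",n,"rms",r.std(),"tilt",np.arccos(n[2]),"in case:",n@cx,n@cy,n@cz,"atan",np.arctan2(n@cy,n@cz))
# all points near plane
m=(abs((P-c)@n)<.003)&((xx-301)**2+(yy-172)**2<45**2)&(g>140)
X=P[m]; e1=cx-n*(cx@n); e1/=np.linalg.norm(e1); e2=np.cross(n,e1)
uv=np.c_[(X-c)@e1,(X-c)@e2].astype(np.float32); 
hull=cv2.convexHull(uv); print("minEnc",cv2.minEnclosingCircle(uv),"ext",uv.min(0),uv.max(0))
(cxx,cyy),rr=cv2.minEnclosingCircle(uv); mid=(uv.min(0)+uv.max(0))/2; F=c+mid[0]*e1+mid[1]*e2
print("face centre",F,"case rel",(F-CC)@cx,(F-CC)@cy,F[2])
print("r,g thresholds", g[140:205:4,301], g[172,260:345:5])
# plate
w=np.load("wr.npz"); pw=(w["pos"],w["rot"])
u=np.array([(105,215),(128,150),(165,117),(228,99),(285,115),(325,150),(350,215),(348,240),(107,255)])/4+[240,110]
b=atz("wrist",u,0.006,pw)[:,:2]
A=np.c_[2*b,np.ones(len(b))]; q=np.linalg.lstsq(A,(b**2).sum(1),rcond=None)[0]; print("plate",q[:2],np.sqrt(q[2]+q[:2]@q[:2]))
E
```

```text
bar [ 0.66007306 -0.2520104   0.18669817] ang 66.33273063925853 expect 64.9 + top surface
c [ 0.54336178 -0.22569278  0.05866068] n [0.07420479 0.52306832 0.84905429] rms 0.0006913058733451386 tilt 0.556603704093303 in case: 0.00013235086262559925 0.5283055942419391 0.849054286589451 atan 0.5566036900174804
minEnc ((-9.166317613562569e-05, -0.0011919724056497216), 0.032121844589710236) ext [-0.03128828 -0.03304974] [0.03140181 0.03065135]
face centre [ 0.54327522 -0.22670886  0.05929421] case rel 0.00010445119958397498 0.01192356377818899 0.05929420894559041
r,g thresholds [121 215 214 214 216 215 216 214 228 228 227 228 228 226 228 202 216] [193  83 157 227 229 227 228 228 228 227 227 228 227 223 214 104 190]
plate [0.43782869 0.18018915] 0.039926874152205784
```

```bash
python3 - <<'E'
from h import *
w=np.load("wr.npz"); pw=(w["pos"],w["rot"]); P=cloud("wrist",w["D"],pw)
f=lambda L:np.array(L)/4+[240,110]
t=atz("wrist",f([(216,222),(358,357),(272,452),(145,343)]),.135,pw); print(t.round(4),t.mean(0)); print(np.linalg.norm(np.diff(t,axis=0),axis=1))
# plate from depth cloud
m=(P[...,2]>.007)&(P[...,2]<.014); m[:125]=0;m[215:]=0;m[:,:255]=0;m[:,340:]=0
k=cv2.connectedComponentsWithStats(m.astype(np.uint8)); print(k[2][k[2][:,4]>100])
X=P[m]; print(X[:,:2].min(0),X[:,:2].max(0), cv2.minEnclosingCircle(X[:,:2].astype(np.float32)))
b=atz("top",(np.array([(38,210),(118,205),(80,248)])/2.9+[210,180]),.01); print(b)
E
```

```text
[[0.422  0.1979 0.135 ]
 [0.4642 0.1806 0.135 ]
 [0.4545 0.1519 0.135 ]
 [0.4171 0.166  0.135 ]] [0.43943597 0.17410338 0.135     ]
[0.04565904 0.03025359 0.03998243]
[[     0      0    560    420 233410]
 [   265    134     64     57   1790]]
[0.39619578 0.14188404] [0.47918556 0.22125898] ((0.43780282139778137, 0.17976637184619904), 0.04195116460323334)
[[0.43394384 0.22000366 0.01      ]
 [0.44054849 0.13929892 0.01      ]
 [0.39635952 0.17591838 0.01      ]]
```

Everything agrees. The plate centre is (0.438,0.180) with r 42 mm. The reader is at (0.4405,0.1728) with its long axis at -18.3°. The tile normal leans 0.557 rad, purely toward case +y. Next I check the IK options.

```bash
cat >> h.py <<'E'
N=np.cos(.5566)*cz+np.sin(.5566)*cy; F=np.array([.5433,-.2267,.0593])
def toolR(xd):
    z=-N; x=xd-z*(xd@z); x/=np.linalg.norm(x); return Ro.from_matrix(np.c_[x,np.cross(z,x),z]).as_euler('xyz',degrees=True)
RB=np.array([.4405,.1728]); PL=np.array([.438,.180])
E
python3 - <<'E'
from h import *
for nm,xd in(("a",cy-cz),("b",-cx),("c",cx),("d",-cy+cz)):
    r=toolR(xd)
    for k in(.095,.105,.135,.16):
        q=env.solve_ik(F+N*k,r); print(nm,r.round(1),k,None if q is None else np.round(q,1))
for y in(161.7,-18.3,71.7,-108.3):
    for zz in(.105,.24): q=env.solve_ik([*RB,zz],[180,0,y]); print(y,zz,None if q is None else np.round(q,1))
E
```

```text
a [180.   31.9  81.9] 0.095 [-11.3  26.1  95.9 -36.8  61.6  15.8]
a [180.   31.9  81.9] 0.105 [-10.7  25.6  95.4 -36.4  62.8  15.5]
a [180.   31.9  81.9] 0.135 [ -9.1  24.1  93.5 -35.2  66.3  14.6]
a [180.   31.9  81.9] 0.16 [ -7.8  23.   91.8 -34.4  69.2  14. ]
b [-148.1    0.   171.9] 0.095 [-11.3  26.1  95.9 -36.8  61.6 -74.2]
b [-148.1    0.   171.9] 0.105 [-10.7  25.6  95.4 -36.4  62.8 -74.5]
b [-148.1    0.   171.9] 0.135 [ -9.1  24.1  93.5 -35.2  66.3 -75.4]
b [-148.1    0.   171.9] 0.16 [ -7.8  23.   91.8 -34.4  69.2 -76. ]
c [148.1   0.   -8.1] 0.095 [-11.3  26.1  95.9 -36.8  61.6 105.8]
c [148.1   0.   -8.1] 0.105 [-10.7  25.6  95.4 -36.4  62.8 105.5]
c [148.1   0.   -8.1] 0.135 [ -9.1  24.1  93.5 -35.2  66.3 104.6]
c [148.1   0.   -8.1] 0.16 [ -7.8  23.   91.8 -34.4  69.2 104. ]
d [-180.   -31.9  -98.1] 0.095 [ -11.3   26.1   95.9  -36.8   61.6 -164.2]
d [-180.   -31.9  -98.1] 0.105 [ -10.7   25.6   95.4  -36.4   62.8 -164.5]
d [-180.   -31.9  -98.1] 0.135 [  -9.1   24.1   93.5  -35.2   66.3 -165.4]
d [-180.   -31.9  -98.1] 0.16 [  -7.8   23.    91.8  -34.4   69.2 -166. ]
161.7 0.105 [  7.9  16.  109.3   0.   54.7 -63.8]
161.7 0.24 [  7.9   7.3  98.9   0.   73.8 -63.8]
-18.3 0.105 [  7.9  16.  109.3  -0.   54.7 116.2]
-18.3 0.24 [  7.9   7.3  98.9  -0.   73.8 116.2]
71.7 0.105 [  7.9  16.  109.3  -0.   54.7  26.2]
71.7 0.24 [ 7.9  7.3 98.9 -0.  73.8 26.2]
-108.3 0.105 [   7.9   16.   109.3    0.    54.7 -153.8]
-108.3 0.24 [   7.9    7.3   98.9    0.    73.8 -153.8]
```

```bash
python3 - <<'E'
from h import *
rot=[180,0,161.7]
command_gripper(0.07,50)
env.reach([*RB,.23],rot)
s=st(); im,D=cams.snapshot("wrist"); cv2.imwrite("pics/wg.png",im); np.savez("wg.npz",D=D,pos=s["eef_pos"],rot=s["ee_rot"])
print(s["t"],s["eef_pos"],s["contact_force"])
E
```

```text
13.625 [0.44123258 0.17213847 0.23018988] [ 0.19053392  0.27847975 -0.4603807 ]
```

View pics/wg.png

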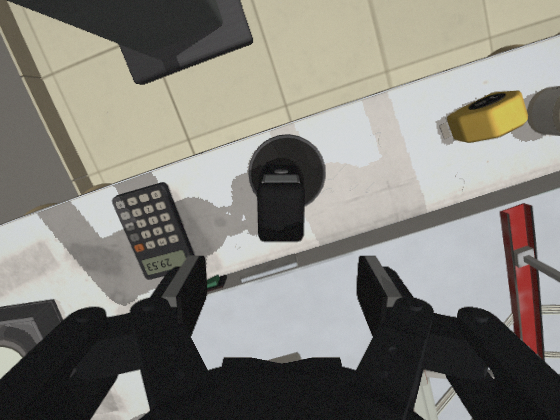

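The reader's sides are vertical in the picture and its top is centred at column 281, matching the jaw middle at 282. I go down and grasp.

```bash
python3 - <<'E'
from h import *
w=np.load("wg.npz"); pw=(w["pos"],w["rot"])
t=atz("wrist",[(260,184),(303,184),(306,240),(258,240)],.135,pw); print(t.round(4),t.mean(0))
P=cloud("wrist",w["D"],pw); m=(P[...,2]>.13)&(P[...,2]<.14); m[:170]=0;m[250:]=0;m[:,:250]=0;m[:,315:]=0
X=P[m]; print(cv2.minAreaRect(X[:,:2].astype(np.float32)),np.median(X[:,2]))
env.movel([*RB,.105],feed=.12); f0=st()["contact_force"]
command_gripper(0.0,50); s=st(); print(s["gripper_width"],s["eef_pos"],s["contact_force"]-f0,s["t"])
E
```

```text
[[0.4149 0.1652 0.135 ]
 [0.4243 0.1934 0.135 ]
 [0.4648 0.1831 0.135 ]
 [0.4538 0.1499 0.135 ]] [0.43946138 0.1729367  0.135     ]
((0.44033610820770264, 0.17177961766719818), (0.03399478271603584, 0.042599279433488846), 71.38520050048828) 0.13506346818499976
0.03342773467068284 [0.44081318 0.1727444  0.10555935] [-0.12895916 -1.08864024  5.5067191 ] 15.275
```

```bash
python3 - <<'E'
from h import *
p=st()["eef_pos"]; env.movel(p+[0,0,.12],feed=.2)
s=st(); print(s["contact_force"],s["t"])
rb=toolR(-cx)
env.movel(F+N*.155,rb,feed=.2)
env.movel(F+N*.115,feed=.08); env.hold(.3)
s=st(); print(s["t"],s["contact_force"],s["gripper_width"],(s["eef_pos"]-F)@N, s["ee_rot"]-rb, ((s["eef_pos"]-F)@cx))
p=(s["eef_pos"],s["ee_rot"])
im,D=cams.snapshot("wrist"); cv2.imwrite("pics/wp.png",im); im,D=cams.snapshot("scene"); cv2.imwrite("pics/sp.png",im[100:260,200:400])
E
```

```text
[-0.42686113  0.10432588 -1.17328585] 16.025
18.825 [-1.18858839 -0.04615112 -0.99905927] 0.033554587717831104 0.11547318966811113 [0.00181869 0.04724228 0.02014076] 0.00025339204366805167
```

View pics/wp.png

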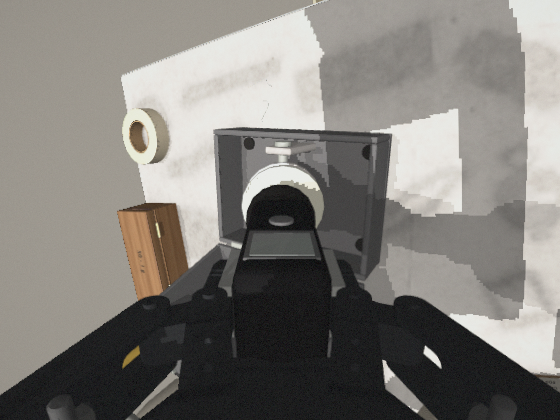

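View pics/sp.png

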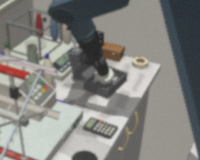

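The foot, at columns 247–316, sits concentric over the tile at 243–325. Now I press with force feedback.

```bash
cat >> h.py <<'E'
def favg(n=4,dt=.03):
    a=[]
    for _ in range(n): env.hold(dt); a.append(st()["contact_force"])
    return np.mean(a,0)
E
python3 - <<'E'
from h import *
f0=favg(10); print("base",f0, st()["t"])
s=st(); off=(s["eef_pos"]-F)@N-.115
k=.115; con=None
for k in np.arange(.106,.084,-.001):
    env.movel(F+N*k,feed=.03); df=favg(4)-f0; f=df@N; s=st(); kk=(s["eef_pos"]-F)@N
    print(f"{k:.4f} {kk:.4f} f={f:.2f} lat={df@cx:.2f} t={s['t']:.2f}")
    if f>4.5: break
E
```

```text
base [-0.0978635 -0.1133211 -2.1541369] 19.2583
0.1060 0.1060 f=0.36 lat=0.23 t=19.84
0.1050 0.1050 f=0.33 lat=-0.28 t=20.23
0.1040 0.1040 f=0.06 lat=0.20 t=20.61
0.1030 0.1030 f=0.20 lat=-0.39 t=20.99
0.1020 0.1020 f=0.28 lat=-0.08 t=21.38
0.1010 0.1010 f=0.43 lat=-0.42 t=21.76
0.1000 0.1000 f=0.23 lat=0.16 t=22.14
0.0990 0.0990 f=-0.01 lat=0.02 t=22.52
0.0980 0.0980 f=-0.10 lat=0.24 t=22.91
0.0970 0.0970 f=0.20 lat=-0.12 t=23.29
0.0960 0.0960 f=0.53 lat=0.29 t=23.68
0.0950 0.0952 f=2.22 lat=0.34 t=24.06
0.0940 0.0941 f=3.31 lat=0.17 t=24.44
0.0930 0.0931 f=3.99 lat=0.39 t=24.82
0.0920 0.0921 f=4.92 lat=0.09 t=25.21
```

Contact came at k≈0.0955, and the force matches the spring law (4.9 N at 3.2 mm). Going to about 5 mm and holding.

```bash
python3 - <<'E'
from h import *
base=np.array([-.098,-.113,-2.154])
env.movel(F+N*.0901,feed=.02)
for i in range(8):
    df=favg(6,.05)-base; s=st(); print((df@N).round(2),(df@cx).round(2),((s["eef_pos"]-F)@N).round(4),s["wrist_torque"].round(2),s["t"])
im,_=cams.snapshot("wrist"); cv2.imwrite("pics/wpress.png",im)
E
```

```text
6.22 0.55 0.0902 [ 0.4  -0.14  0.03] 25.7583
6.11 0.25 0.0901 [ 0.39 -0.16  0.07] 26.0583
6.31 0.65 0.0901 [ 0.38 -0.14  0.15] 26.3583
6.26 0.79 0.0901 [ 0.34 -0.23  0.09] 26.6583
6.19 1.11 0.0901 [ 0.32 -0.19  0.1 ] 26.9583
6.25 0.88 0.0901 [ 0.32 -0.21  0.1 ] 27.2583
6.47 1.21 0.0901 [ 0.32 -0.26  0.14] 27.5583
6.56 1.44 0.0901 [ 0.32 -0.3   0.17] 27.8583
```

View pics/wpress.png

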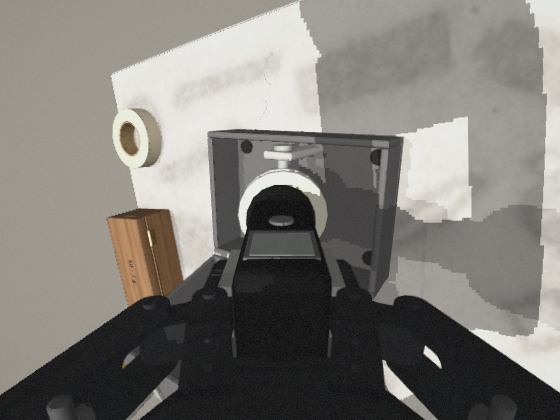

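I verify centring along case x by projecting the predicted foot and tile circles onto the picture.

```bash
python3 - <<'E'
from h import *
s=st(); im=cv2.imread("pics/wpress.png"); p=cams.camera_params("wrist"); T=p["T_tool_cam"]
R=Ro.from_euler('xyz',s["ee_rot"],degrees=True).as_matrix(); Rc=R@T[:3,:3]; tc=R@T[:3,3]+s["eef_pos"]
def proj(X): 
    Y=(X-tc)@Rc; return cv2.projectPoints(Y,np.zeros(3),np.zeros(3),p["camera_matrix"],p["distortion"])[0].reshape(-1,2)
e2=np.cross(N,cx); a=np.linspace(0,2*np.pi,90)
circ=lambda c,r:c+r*np.outer(np.cos(a),cx)+r*np.outer(np.sin(a),e2)
F2=F-N*.005
big=cv2.resize(im,None,fx=1,fy=1)
for X,col in((circ(F2,.032),(0,0,255)),(circ(F2,.024),(0,255,0)),(circ(F2+N*.01,.024),(255,0,0))):
    for q in proj(X): cv2.circle(big,tuple(np.round(q).astype(int)),0,col,-1)
c=big[140:300,200:360]; cv2.imwrite("pics/ov.png",cv2.resize(np.clip(c.astype(float)*1.5,0,255).astype(np.uint8),None,fx=3.7,fy=3.7,interpolation=cv2.INTER_NEAREST))
print(s["t"])
E
```

```text
27.9083
```

View pics/ov.png

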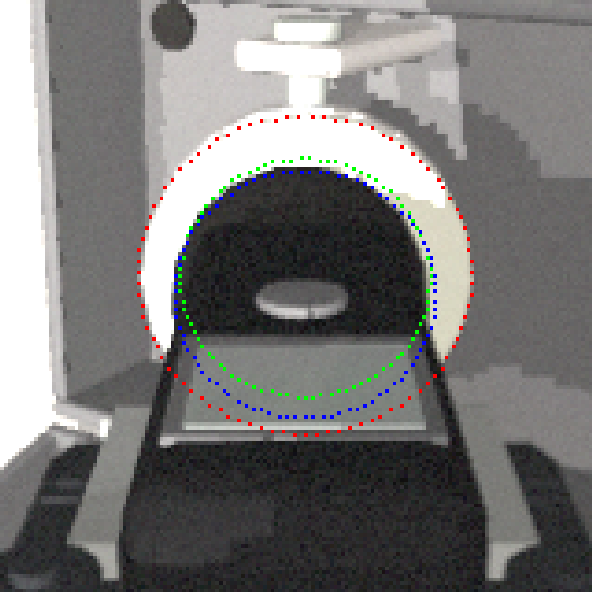

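The foot edge lies within about 1–2 mm of prediction both ways, the tile was in about 5 mm at 6.3 N, and the hold lasted over 2 s. I retreat and take the reader back.

```bash
python3 - <<'E'
from h import *
env.movel(F+N*.10,feed=.03)
env.movel(F+N*.165,feed=.1)
rot=[180,0,161.7]
env.movel([*PL,.2255],rot,feed=.2); print(st()["t"])
env.movel([*PL,.125],feed=.1); 
s=st();im,D=cams.snapshot("wrist"); cv2.imwrite("pics/wl.png",im); print(s["t"],s["eef_pos"],s["contact_force"])
E
```

```text
31.05
32.2083 [0.43854595 0.18006812 0.12557972] [ 0.97849288 -0.72760667 -2.20689546]
```

View pics/wl.png

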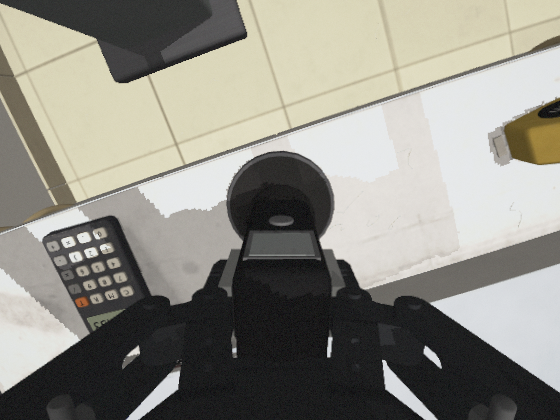

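The reader hangs over the plate, centred at column 281 where the plate is at 280. I set it down with force feedback.

```bash
python3 - <<'E'
from h import *
env.movel([*PL,.109],feed=.05); f0=favg(6)
for z in np.arange(.1075,.1025,-.0005):
    env.movel([*PL,z],feed=.02); f=favg(3)-f0; print(z.round(4),f.round(2),st()["t"])
    if f[2]>2.5: break
command_gripper(0.07,50); env.hold(.3); s=st(); print(s["gripper_width"],s["t"],s["contact_force"])
env.movel(s["eef_pos"]+[0,0,.14],feed=.12); env.hold(.5)
s=st();im,D=cams.snapshot("wrist"); cv2.imwrite("pics/we.png",im);np.savez("we.npz",D=D,pos=s["eef_pos"],rot=s["ee_rot"]); print(s["t"])
pw=(s["eef_pos"],s["ee_rot"]);P=cloud("wrist",D,pw)
m=(P[...,2]>.129)&(P[...,2]<.142); m[:100]=0;m[260:]=0;m[:,:230]=0;m[:,335:]=0
X=P[m]; print(cv2.minAreaRect(X[:,:2].astype(np.float32)),np.median(X[:,2]))
c=X.mean(0);n=np.linalg.svd(X-c,full_matrices=False)[2][2];print("top normal",n)
im,_=cams.snapshot("top"); cv2.imwrite("pics/te.png",im)
E
```

```text
0.1075 [ 0.07  0.12 -0.08] 33.275
0.107 [-0.82  0.48  0.37] 33.625
0.1065 [-0.46 -0.4  -0.05] 33.975
0.106 [-0.18 -0.15  0.15] 34.325
0.1055 [-0.91  0.09  2.33] 34.675
0.105 [-1.64 -0.53  7.42] 35.025
0.07034102344856902 35.7667 [-0.22231941 -0.19123151  0.95260283]
37.5833
((0.4379553198814392, 0.179219588637352), (0.03402150794863701, 0.042899128049612045), 71.6491470336914) 0.13509647386034376
top normal [-0.01864072  0.00636736  0.99980597]
```

View pics/we.png

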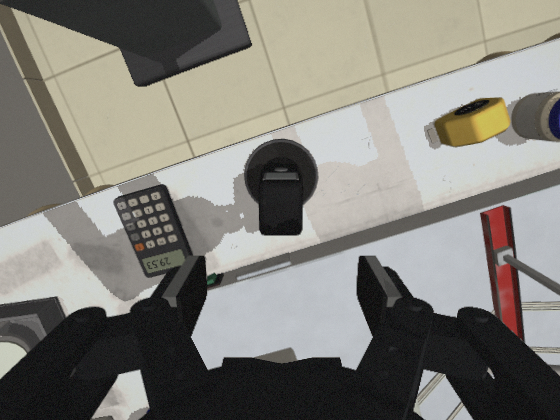

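View pics/te.png

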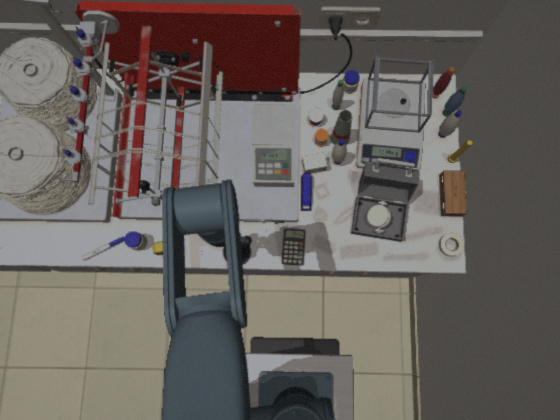

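The reader stands upright in the middle of its plate: its top centre is (0.438,0.179) against the plate's (0.438,0.180), at height 0.135. The lid is open, the tile is free, and the bystanders are unmoved in the picture. Handing in.

```bash
python3 -c "
from h import *
print(ticket.hand_in())"
```

```text
the job is handed in; nothing more can be done
None
```

The job is done and handed in at about 38 s of the 64 s allowed. `hand_in()` reports no verdict, so success rests on my own checks:

- **Lid:** I swung it open by its bar until it lay on its stop. The bar's position after release gives about 1.83 rad, and the lid was still open in the last top picture.
- **Press:** The foot met the tile at the expected distance. I pressed it about 5 mm in, at 6.1 to 6.6 N, and held it there for over 2 s. An overlay on the wrist picture showed the foot within about 2 mm of centre.
- **Sideways force:** During the hold, the force along the case's x crept from 0.5 to 1.4 N. It was harmless as far as I could see.
- **Squareness:** I aimed at the plane fitted to the tile, which leans 0.557 rad. I did not measure the reader's own angle while it was pressed.
- **Reader back on its plate:** Its top centre is about 1 mm from the plate's centre, at 0.135 m as it should be. The fitted top face leans about 0.02 rad, against the 0.06 allowed.
- **Surroundings:** The hand hung open about 0.14 m above the grasp height, touching nothing. The calculator, tape measure, tape roll and jar look unmoved in the pictures, but I judged that by eye and did not measure it. I did not check the stapler separately; the hand stayed well clear of where it should lie.

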